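# Set and lock a suction regulator

### The job

Make the suction regulator ready for the next patient: first turn its knob until the pointer stands at the raised set mark on the dial. Then press the stop pin down flush with the housing, and after that slide the guard over the knob fully home against its end stop. Leave the set mark where it is and do not disturb the jars and the tablet box nearby.

Things in the scene. Friction and masses are not known exactly. Their poses are not given: they have to be found in the camera images.
- unit: Suction regulator, a fixed white box 168 (x) x 274 (y) x 40 mm high, origin on the table below it, at y 125 mm from its right end. Own x points away from the robot (yaw up to 0.3 rad), y to the left along the guard's track. Knob and dial are centred at own y = -50 mm, the guard parks near y = +104 mm, the stop pin is at x = -68, y = +8 mm (robot's side). All are worked from straight above.
- knob (a joint): Angle of the knob in rad about the vertical, clockwise seen from above positive; at 0 the pointer points along the unit's +x. Range -1.8 to 1.8; the knob starts anticlockwise of the mark (0.5 to 1.4 rad to go), and stays where it is left (light friction, 0.05 N m).
- knob_grip (a point): Point on the knob's axis, 26 mm over the housing top, at grip height. The knob is a black upright bar 52 mm long, 16 mm thick, its top 36 mm and its foot 11 mm over the housing top, on a round skirt of 29 mm radius. Pinch the bar across its thickness. This point's x axis runs along the bar toward the pointer.
- pointer (a point): Point on the knob's pointer line, 40 mm from the knob's axis, 8 mm over the housing top, turns with the knob. The pointer is the end of the bar with a small white nose and a white line on the bar's top; the other end is plain.
- mark_ring (a joint): Angle of the set mark in rad, measured like that of the knob: pointer and mark stand together when joint knob equals joint mark_ring. The ring is very stiff (1.5 N m) and is to stay as found.
- mark (a point): Outer end of the set mark, 40 mm from the knob's axis and 8 mm over the housing top: the only raised rib (11 x 5 mm, 6 mm high) on the grey dial ring (40 mm radius) round the knob. The set pointer comes to the same place.
- pin (a joint): How far the stop pin is pushed down, in m: 0 standing up, 0.010 fully down (flush with the housing top). It moves down with about 4 N and stays where it is pushed, without springing back. Above about 0.008 the guard passes over it; less far down it blocks the guard.
- pin_top (a point): Centre of the stop pin's top. Steel pin 14 mm in diameter that stands 10 mm over the housing top, in front of the guard's foot.
- guard (a joint): Travel of the guard in m along the unit's -y (to the right): 0 to 0.014 parked, 0.154 fully home over the knob, at its end stop. Friction about 1.5 N; it stays where it is left.
- guard_fin (a point): Grip point mid fin, 70 mm over the housing top, axes as the unit's. The guard is a tunnel 152 (x over its feet) x 84 (y) x 48 mm high, white walls, clear roof (top 48 mm over the housing), open at both ends; clears the knob at any angle. On it a black fin 54 (x) x 14 (y) mm, from 51 (foot plate 62 x 26 mm) to 84 mm over the housing top. Pinch it across y.
- lancet_jar: Bystander: clear jar of blue lancets with a white lid, 73 mm in diameter, 127 mm high, origin under its centre. Leave alone.
- red_lid_jar: Bystander: jar with a red lid, 74 mm in diameter, 127 mm high, origin under its centre. Leave alone.
- tablet_box: Bystander: flat tablet carton 71 x 105 x 24 mm, lying on the side next to the robot, origin under its centre. Leave alone.

How it is judged (in metres and radians):
On the way, in this order (a step that is already met when the one before it is completed fails the run):
1. the pointer stands at the set mark (distance between pointer and mark below 0.005 m and value of joint pin below 0.003 m), for 0.3 s.
2. the stop pin is pressed flush, with the guard still parked (value of joint pin above 0.008 m and value of joint guard below 0.04 m), for 0.2 s.
3. the guard is slid home over the knob (value of joint guard above 0.148 m), for 0.2 s.
At the end, for the whole second after the job is handed in: The pointer is within 5 mm of the set mark (about 0.12 rad), the pin is down by more than 8 of its 10 mm, the guard is within 6 mm of its end stop over the knob, and all are at rest (distance between pointer and mark below 0.005 m and value of joint pin above 0.008 m and value of joint guard above 0.148 m and velocity of joint guard between -0.005 and 0.005 m/s and velocity of joint knob between -0.05 and 0.05 rad/s); the robot touches nothing.
It fails at once if the set mark is moved by more than 4 mm (distance of mark from where it was at the start of the episode above 0.004 m).
It fails at once if a jar or the tablet box is shifted by more than 30 mm (distance of any of lancet_jar, red_lid_jar, tablet_box from where it was at the start of the episode above 0.03 m).
It fails at once if a jar is tipped (angle between any of lancet_jar, red_lid_jar's own z axis and vertical above 0.5 rad).
It also fails if it takes over 56 s, if anything falls off the work surface, if the arm or the gripper's body presses on something with over 40 N, if the wrist force passes 120 N, or if a joint passes its speed limit or range.

### The arm

A 6-joint arm with a two-finger parallel gripper is mounted at the origin on a cart in front of the work surface, level with it; the furniture and walls round the work are solid. World frame = base frame: x ahead of the robot, y to its left, z up, the work surface at z = 0. Lengths are in m, angles in degrees, forces in N, time in s.
With the tool pointing down it reaches from about 0.4 to 0.825 m from the base axis. Payload 7 kg.
Tool frame: the origin (TCP) lies on the centre line of the jaws, within the pads' length; the fingertips stand 19 mm ahead of it and the grasp point (between the pads) is the TCP; z points along the fingers, y is the line along which they close (so a half turn about z gives the same grasp; the last joint's range is limited). The gripper opens to 88 mm and grips with 3 to 60 N. Pads are 19 mm wide; open, the fingers measure 130 mm over their backs; the gripper's body (78 mm by 193 mm) begins 47 mm behind the grasp point.
Start: joints at [84.288, 20.546, 0.682, 0, -70.136, -16.507], TCP at [0.255, 0.625, 0.246] pointing down, gripper open.
Joint ranges: [-176.03, 176.03], [-82.01, 121.73], [-58.28, 71.71], [-173.87, 95.51], [-174.79, -0.11], [-173.66, 173.66]. Speed limits (degrees/s): [136.94, 136.94, 172.46, 180, 180, 180].

### API

Orientations are given as [roll, pitch, yaw] about the fixed x, y, z axes, in that order (R = Rz(yaw) Ry(pitch) Rx(roll)).
In Python, from plant import get_state, capture, close_job gives the robot as it stands.
- The arm moves only by the tool apply_moves, never from a script. Its argument "targets" is a list of rows, each a list of 7 numbers: the opening, from 0 (shut) to 1 (fully open), then the shift along the tool's x, y, z normalised to -1 to 1, where 1 is 1000 mm, then the turn, a rotation vector about the tool's x, y, z normalised to -1 to 1, where 1 is 90 degrees. In form: [[claw, tx, ty, tz, ax, ay, az], ...]. A call has 1 to 20 rows; each row shifts and turns the commanded pose from where the row before left it, along the tool's axes as they then stand; what a row does not reach is not made up. A row lasts 1/12 s, in which the tool goes at most 41.7 mm and 7.16 degrees, less where a joint would pass 70% of its speed; a pose out of reach is approached as far as the arm can. A call with a number of a shift or a turn outside -1 to 1 is refused whole. A call with a gripper value outside its range is refused whole. The fingers move at their own pace and stop on an object; "newtons" is the grip in N (left out, the last holds). Time passes only in rows, so rows that do not move let the fingers close. It gives the time, the measured TCP pose, the force, the opening and the grip force at its end, in the units of the state.
- get_state(): the state, without advancing time (a new reading comes with each control period).
- capture(name): name is "scene" or "side" or "wrist"; returns a dict with "frame" (400x640x3 uint8, red, green, blue), "range_z" (400x640 float32, m along the optical axis (not along the pixel's ray), 0 where there is no reading), "camera_matrix" (3x3 intrinsics, pixels), "k1" (the pictures are not rectified: a ray, as slopes to the right and down, at radius r is drawn at 1 + k1 r^2 times it, then the intrinsics apply), "T" (4x4, takes a point from camera to world coordinates). Camera axes: x right, y down, z forward; pixel columns grow to the right and rows downward; lengths in m; the calibration is good to about 2 mm. A picture is of the moment at which its call begins.
- close_job(): hands the job in; it is judged then, once.
The state is a dict: "time_s": time; "joints": joint angles; "qd": joint speeds; "joint_torque": joint torques, N m; "tcp_pos": TCP position; "eef_rot": TCP orientation; "contact_force": force on the tool from outside, world axes, zero at the start; "moment": the same for the moment, N m; "gripper_width": finger opening in m; "gripper_force": force on a finger pad.
Only numpy, scipy, OpenCV 4.12 (cv2) and the standard library are available. Lean on these libraries where they do the work, as an engineer would, in place of code of your own. Each camera call takes 0.05 s, during which the arm holds its last target. There are 200 camera calls.

## Working session

There is one attempt and no reset: what is moved stays moved. The work goes in short steps, Python scripts to look and compute and a tool call to move; the robot and the scene stay as the last step left them, time stands still between calls to the robot, and variables do not carry over. Pictures are saved under pics/ and viewed, at most 10 in all, crops included, and the job is handed in when it is done.

Besides the shell and the picture viewer there is one more tool, called after "Request:" as a command line: name --pt "numbers of a row" for each row, then --argument value for the rest. apply_moves: Moves the arm, as the interface text tells. Scaled input: -1 to 1 covers 1000 mm each way for a shift and 90 degrees each way for a turn. Its arguments: {"type":"object","properties":{"targets":{"type":"array","items":{"type":"array","items":{"type":"number"}}},"newtons":{"type":"number"}},"required":["targets"]}

```bash
mkdir -p pics; cat > h.py <<'E'
import numpy as np, cv2
from plant import get_state, capture, close_job
from scipy.spatial.transform import Rotation as R
def snap(cam,fn=None):
    d=capture(cam)
    if fn: cv2.imwrite('pics/'+fn,d['frame'][:,:,::-1])
    return d
def slopes(d,uv):
    K=d['camera_matrix'];uv=np.atleast_2d(uv).astype(float)
    p=np.c_[(uv[:,0]-K[0,2])/K[0,0],(uv[:,1]-K[1,2])/K[1,1]]
    q=p.copy()
    for _ in range(20): q=p/(1+d['k1']*(q**2).sum(1,keepdims=True))
    return np.c_[q,np.ones(len(q))]
def onplane(d,uv,z):
    r=slopes(d,uv)@d['T'][:3,:3].T;o=d['T'][:3,3]
    return o+r*((z-o[2])/r[:,2])[:,None]
def depthpts(d,uv):
    uv=np.atleast_2d(uv).astype(int);s=slopes(d,uv)*d['range_z'][uv[:,1],uv[:,0]][:,None]
    return s@d['T'][:3,:3].T+d['T'][:3,3]
def proj(d,P):
    c=(np.atleast_2d(P)-d['T'][:3,3])@d['T'][:3,:3];s=c[:,:2]/c[:,2:]
    s=s*(1+d['k1']*(s**2).sum(1,keepdims=True));K=d['camera_matrix']
    return np.c_[s[:,0]*K[0,0]+K[0,2],s[:,1]*K[1,1]+K[1,2]]
E
python3 - <<'E'
from h import *
a=snap('scene','a.png');b=snap('side','b.png');c=snap('wrist','c.png')
for d in(a,b,c):print(d['T'].round(3).tolist(),d['camera_matrix'][0,0],d['k1'])
print(get_state())
E
```

```text
[[0.481, -0.662, 0.575, 0.072], [-0.876, -0.352, 0.329, 0.029], [-0.016, -0.662, -0.749, 0.732], [0.0, 0.0, 0.0, 1.0]] 441.4206798807389 -0.07546426950137948
[[0.881, -0.295, 0.37, 0.24], [-0.473, -0.577, 0.666, -0.283], [0.017, -0.762, -0.648, 0.628], [0.0, 0.0, 0.0, 1.0]] 395.2878012436372 -0.09793539129224518
[[-0.379, -0.89, -0.255, 0.323], [-0.926, 0.364, 0.104, 0.597], [0.001, 0.275, -0.961, 0.384], [0.0, 0.0, 0.0, 1.0]] 311.01210708575724 0.011296586786098808
{'time_s': 0.15, 'joints': array([ 8.42861161e+01,  2.05813446e+01,  6.48514933e-01, -1.45734539e-02,
       -7.01348796e+01, -1.65068335e+01]), 'qd': array([-0.02320218, -0.20293728,  0.18024413,  0.10458525,  0.08776222,
       -0.03277637]), 'joint_torque': array([-1.73725781e-03, -5.83273029e+01,  2.93287343e+01,  7.00125352e+00,
        8.83424742e-03, -1.11291859e-04]), 'tcp_pos': array([0.25516458, 0.62456951, 0.244866  ]), 'eef_rot': array([ 1.79931188e+02, -6.10263567e-03, -2.22256740e+01]), 'contact_force': array([ 0.14389761,  0.03937517, -0.09742345]), 'moment': array([ 0.01388883,  0.00686721, -0.00693122]), 'gripper_force': 0.0, 'gripper_width': 0.08754178806113701}
```

View pics/a.png

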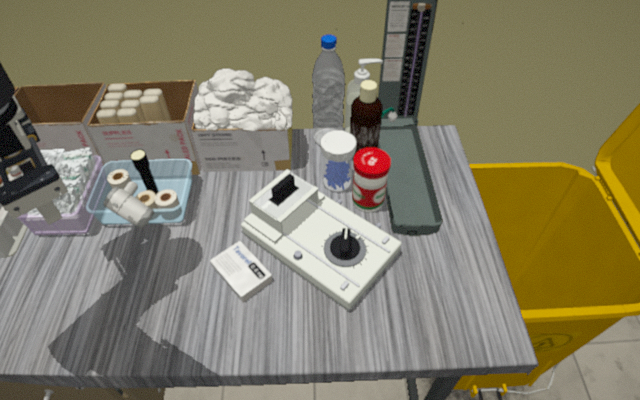

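View pics/b.png

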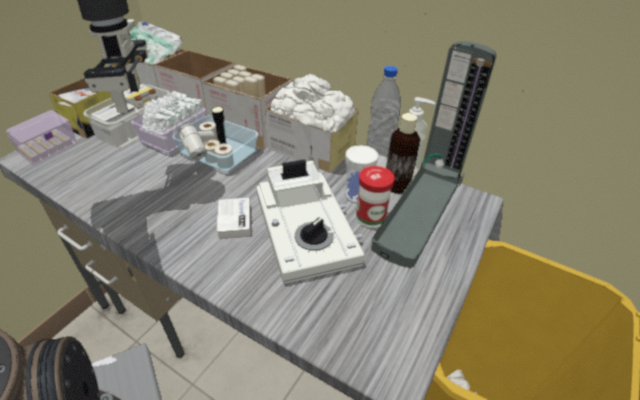

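The scene view shows the unit with its knob near (345,247), pin near (298,255), fin near (285,187); the side view has the knob near (315,232), pin (276,222), fin (294,170). The red jar is close behind the unit.

```bash
python3 - <<'E'
from h import *
for cam,kn,pin,fin in(('scene',(345,247),(298,255),(285,187)),('side',(315,232),(276,222),(294,170))):
    d=snap(cam)
    K=onplane(d,kn,.06)[0];p=onplane(d,pin,.05)[0];f=onplane(d,fin,.11)[0]
    print(cam,K.round(3),p.round(3),f.round(3))
    v,u=np.mgrid[0:400,0:640];uv=np.c_[u.ravel(),v.ravel()]
    P=depthpts(d,uv);m=(abs(P[:,2]-.04)<.006)&(np.hypot(*(P[:,:2]-K[:2]).T)<.25)&(d['range_z'].ravel()>0)
    mi=m.reshape(400,640).astype(np.uint8)
    n,l,s,c=cv2.connectedComponentsWithStats(cv2.morphologyEx(mi,cv2.MORPH_OPEN,np.ones((3,3))))
    i=1+s[1:,4].argmax();Q=P[(l==i).ravel()][:,:2]
    r=cv2.minAreaRect((Q*1000).astype(np.float32));print(r,cv2.boxPoints(r).round(0).tolist(),np.median(P[(l==i).ravel()][:,2]))
    d2=P[(P[:,2]>.1)&(np.hypot(*(P[:,:2]-K[:2]).T)<.3)]
E
```

```text
scene [0.504 0.212 0.06 ] [0.453 0.283 0.05 ] [0.542 0.361 0.11 ]
((522.85986328125, 275.291015625), (273.23297119140625, 169.21322631835938), 78.99211120605469) [[414.0, 157.0], [580.0, 125.0], [632.0, 393.0], [466.0, 426.0]] 0.039233844603158485
side [0.515 0.207 0.06 ] [0.46  0.279 0.05 ] [0.54  0.354 0.11 ]
((524.4599609375, 259.3677673339844), (243.64608764648438, 168.38926696777344), 78.53237915039062) [[418.0, 157.0], [583.0, 123.0], [631.0, 362.0], [466.0, 395.0]] 0.04028180120660596
```

Request:
apply_moves --pt "1 0.015 0.012 0 0 0 0" --pt "1 0.029 0.024 0 0 0 0" --pt "1 0.029 0.024 0 0 0 0" --pt "1 0.029 0.024 0 0 0 0" --pt "1 0.029 0.024 0 0 0 0" --pt "1 0.029 0.024 0 0 0 0" --pt "1 0.029 0.024 0 0 0 0" --pt "1 0.029 0.024 0 0 0 0" --pt "1 0.029 0.024 0 0 0 0" --pt "1 0.029 0.024 0 0 0 0" --pt "1 0.029 0.024 0 0 0 0" --pt "1 0.029 0.024 0 0 0 0" --pt "1 0.015 0.012 0 0 0 0" --pt "1 0 0 0 0 0 0" --pt "1 0 0 0 0 0 0"

```text
time_s: 1.5
tcp_pos: [0.4698, 0.2252, 0.2456]
eef_rot: [-180.0, 0.0, -22.4]
contact_force: [-0.1, 0.4, 0.1]
gripper_width: 0.0876
gripper_force: 0.0
```

```bash
python3 - <<'E'
from h import *
s=get_state();print(s['time_s'],s['tcp_pos'],s['eef_rot'])
d=snap('wrist');np.savez('w.npz',**d)
print(proj(d,[[.511,.2146,.05],[.4555,.2845,.05],[.5406,.366,.11]]))
cv2.imwrite('pics/w.png',d['frame'][:,:,::-1])
E
```

```text
1.5 [0.46982193 0.22522934 0.24563586] [-1.79986677e+02  5.90063760e-04 -2.23637283e+01]
[[308.65992941 141.94836487]
 [270.53448138 211.74400948]
 [139.75284806 182.1201739 ]]
```

View pics/w.png

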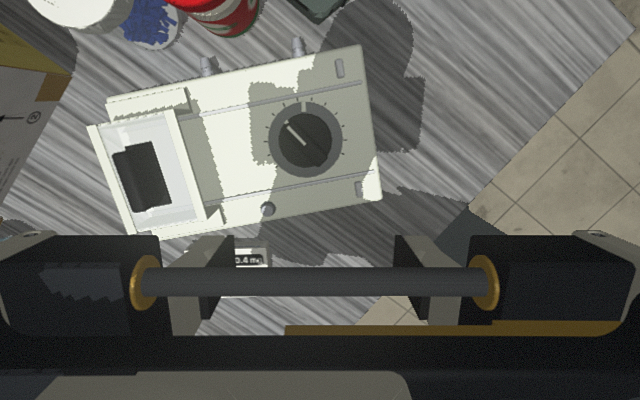

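The wrist view shows the knob at (305,138) with its white line pointing to upper left from about (305,145) to (288,126), the pin at (268,209) and the fin at (145,177). I'll enlarge the dial.

```bash
python3 - <<'E'
from h import *
d=dict(np.load('w.npz'))
c=d['frame'][90:190,255:355,::-1]
cv2.imwrite('pics/w2.png',cv2.resize(c,None,fx=6,fy=6,interpolation=cv2.INTER_CUBIC))
E
```

```text
(no output)
```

View pics/w2.png

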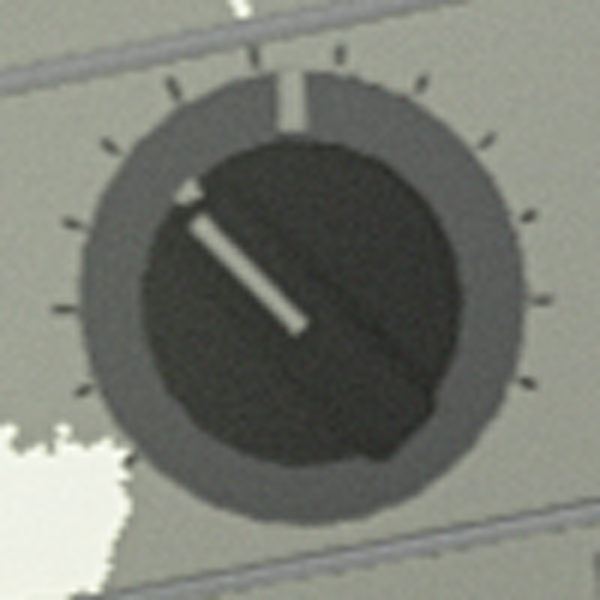

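The crop shows the mark as a rib from (292,72) to (293,132), the white line from (302,327) to (196,220), the nose at (188,190), and the ring spanning 80–525 by 70–525.

```bash
python3 - <<'E'
from h import *
d=dict(np.load('w.npz'))
f=lambda x,y:(255+(x+.5)/6-.5,90+(y+.5)/6-.5)
mk=onplane(d,[f(292,73),f(293,132)],.048);ln=onplane(d,[f(302,327),f(196,220)],.076)
g=cv2.cvtColor(d['frame'],cv2.COLOR_RGB2GRAY)
# ring ellipse, dark region
m=((g<115)&(np.hypot(*(np.mgrid[0:400,0:640]-np.array([139,305])[:,None,None]))<42)).astype(np.uint8)
cs=max(cv2.findContours(cv2.morphologyEx(m,cv2.MORPH_OPEN,np.ones((3,3))),0,1)[0],key=cv2.contourArea)
cs=cv2.convexHull(cs);W=onplane(d,cs[:,0],.042)
c,r=cv2.minEnclosingCircle((W[:,:2]*1000).astype(np.float32));print('ring',c,r)
C=np.mean(onplane(d,[f(80,298),f(525,298)],.042)[:,:2],0);C2=np.mean(onplane(d,[f(302,70),f(302,525)],.042)[:,:2],0);print(C,C2)
an=lambda v:np.degrees(np.arctan2(v[1],v[0]))
c=np.array(c)/1000
print('mark',mk,an(mk[0]-mk[1]),an(mk[0,:2]-c));print('line',ln,an(ln[1]-ln[0]),an(ln[1,:2]-c))
print('nose',onplane(d,f(188,190),.05),an(onplane(d,f(188,190),.05)[0,:2]-c))
print('pin',onplane(d,(268,209),.05))
v,u=np.mgrid[100:260,80:220];uv=np.c_[u.ravel(),v.ravel()];P=depthpts(d,uv)
Q=P[(P[:,2]>.115)&(P[:,2]<.13)&(g[100:260,80:220].ravel()<70)];r=cv2.minAreaRect((Q[:,:2]*1000).astype(np.float32));print('fin',r,np.median(Q[:,2]))
v,u=np.mgrid[0:400,0:640];uv=np.c_[u.ravel(),v.ravel()];P=depthpts(d,uv)
m=(abs(P[:,2]-.04)<.005)&(np.hypot(*(P[:,:2]-c).T)<.25)&(d['range_z'].ravel()>0)&(v.ravel()<230)
r=cv2.minAreaRect((P[m,:2]*1000).astype(np.float32));print('unit',r)
J=P[(P[:,2]>.12)&(P[:,2]<.135)&(v.ravel()<60)];J=J[:,:2];k,l,cc=cv2.kmeans(J.astype(np.float32),2,None,(3,50,1e-4),5,0);print('jars',cc,J.min(0))
E
```

```text
ring (513.330322265625, 218.03941345214844) 40.51436233520508
[0.51452689 0.21758281] [0.51338917 0.21815785]
mark [[0.55069    0.20411473 0.048     ]
 [0.54165971 0.20774875 0.048     ]] -21.921122898887145 -20.441409721210572
line [[0.51256771 0.2174309  0.076     ]
 [0.53474723 0.22660199 0.076     ]] 22.46479799839403 21.791764270343993
nose [[0.53966622 0.22833126 0.05      ]] 21.34513148818138
pin [[0.45955022 0.28578881 0.05      ]]
fin ((543.5284423828125, 366.0323791503906), (14.536867141723633, 52.31218338012695), 78.85365295410156) 0.12350733351830445
unit ((561.2659912109375, 270.651611328125), (273.6183166503906, 241.03282165527344), 78.46236419677734)
jars [[0.6688054  0.33255574]
 [0.64196783 0.25198427]] [0.63733041 0.23446379]
```

Request:
apply_moves --pt "1 0.0215 -0.0045 0 0 0 0" --pt "1 0.0215 -0.0048 0 0 0 0" --pt "1 0 0 0.018 0 0 -0.0705" --pt "1 0 0 0.018 0 0 -0.0705" --pt "1 0 0 0.018 0 0 -0.0705" --pt "1 0 0 0.018 0 0 -0.0705" --pt "1 0 0 0.018 0 0 -0.0705" --pt "1 0 0 0.018 0 0 -0.0705" --pt "1 0 0 0.018 0 0 -0.0705" --pt "1 0 0 0.02 0 0 0" --pt "1 0 0 0.015 0 0 0" --pt "1 0 0 0.01 0 0 0" --pt "1 0 0 0 0 0 0" --pt "1 0 0 0 0 0 0"

```text
time_s: 2.72
tcp_pos: [0.5126, 0.2193, 0.0745]
eef_rot: [180.0, 0.0, 22.3]
contact_force: [1.1, 0.0, 0.1]
gripper_width: 0.0875
gripper_force: 0.0
```

Request:
apply_moves --pt "0 0 0 0 0 0 0" --pt "0 0 0 0 0 0 0" --pt "0 0 0 0 0 0 0" --pt "0 0 0 0 0 0 0" --pt "0 0 0 0 0 0 0" --pt "0 0 0 0 0 0 0" --pt "0 0 0 0 0 0 0" --pt "0 0 0 0 0 0 0" --newtons 12

```text
time_s: 3.38
tcp_pos: [0.5128, 0.2186, 0.0746]
eef_rot: [-180.0, -0.0, 22.2]
contact_force: [-1.2, -0.6, 0.6]
gripper_width: 0.0402
gripper_force: 0.0
```

Request:
apply_moves --pt "0 0 0 0 0 0 0" --pt "0 0 0 0 0 0 0" --pt "0 0 0 0 0 0 0" --pt "0 0 0 0 0 0 0" --pt "0 0 0 0 0 0 0" --pt "0 0 0 0 0 0 0" --pt "0 0 0 0 0 0 0" --newtons 12

```text
time_s: 3.97
tcp_pos: [0.5132, 0.2173, 0.0745]
eef_rot: [179.9, 0.0, 22.2]
contact_force: [4.8, -6.4, 0.1]
gripper_width: 0.0158
gripper_force: 12.0
```

Request:
apply_moves --pt "0 0 0.001 0 0 0 0.03" --pt "0 0 0 0 0 0 0.06" --pt "0 0 0 0 0 0 0.06" --pt "0 0 0 0 0 0 0.06" --pt "0 0 0 0 0 0 0.06" --pt "0 0 0 0 0 0 0.06" --pt "0 0 0 0 0 0 0.06" --pt "0 0 0 0 0 0 0.06" --pt "0 0 0 0 0 0 0.032" --pt "0 0 0 0 0 0 0" --pt "0 0 0 0 0 0 0" --pt "0 0 0 0 0 0 0" --pt "0 0 0 0 0 0 0"

```text
time_s: 5.05
tcp_pos: [0.5133, 0.218, 0.0746]
eef_rot: [-180.0, -0.0, -21.1]
contact_force: [-0.3, 1.3, -1.6]
gripper_width: 0.0161
gripper_force: 12.0
```

```bash
python3 - <<'E'
from h import *
d=snap('wrist');np.savez('w3.npz',**d)
p=proj(d,[[.5135,.218,.05]])[0].astype(int);print(p)
x,y=p;x0,y0=max(x-70,0),max(y-70,0)
c=d['frame'][y0:y0+140,x0:x0+140,::-1];print(x0,y0)
cv2.imwrite('pics/w4.png',cv2.resize(c,None,fx=4,fy=4,interpolation=cv2.INTER_CUBIC))
E
```

```text
[313 244]
243 174
```

View pics/w4.png

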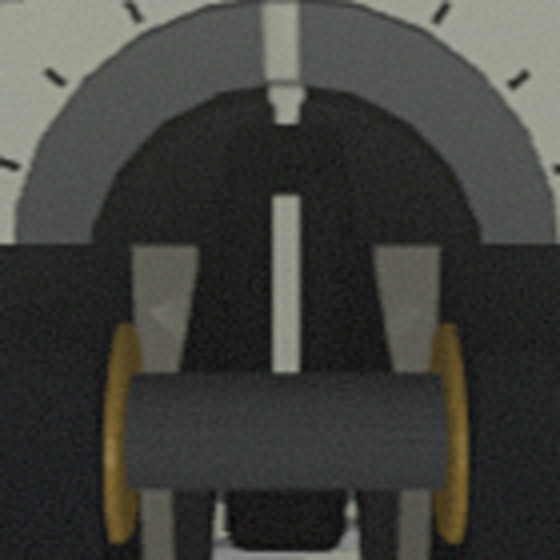

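Pointer nose (286,100) and line (286,200–370) align with the mark (281–284, 0–85): about 1° off, well inside tolerance. Releasing and lifting.

Request:
apply_moves --pt "0.5 0 0 0 0 0 0" --pt "0.5 0 0 0 0 0 0" --pt "0.5 0 0 0 0 0 0" --pt "0.5 0 0 0 0 0 0" --pt "0.5 0 0 0 0 0 0" --pt "0.5 0 0 -0.02 0 0 0" --pt "0.5 0 0 -0.03 0 0 0" --pt "0.5 0 0 -0.03 0 0 0" --pt "0 0 0 -0.03 0 0 0" --pt "0 0 0 -0.03 0 0 0" --pt "0 -0.02 0 -0.02 0 0 0" --pt "0 -0.03 0 0 0 0 0" --pt "0 0 0 0 0 0 0" --pt "0 0 0 0 0 0 0"

```text
time_s: 6.27
tcp_pos: [0.4657, 0.2361, 0.2353]
eef_rot: [-179.9, -0.0, -21.1]
contact_force: [-0.2, -0.6, 0.2]
gripper_width: 0.0095
gripper_force: 0.0
```

```bash
python3 - <<'E'
from h import *
d=snap('wrist');np.savez('w5.npz',**d);print(get_state()['tcp_pos'],get_state()['eef_rot'])
x,y=proj(d,[[.5135,.218,.05]])[0].astype(int);a,b=proj(d,[[.459,.287,.05]])[0].astype(int);print(x,y,a,b)
A=cv2.resize(d['frame'][y-50:y+50,x-50:x+50,::-1],(400,400),interpolation=2)
B=cv2.resize(d['frame'][b-25:b+25,a-25:a+25,::-1],(400,400),interpolation=2)
cv2.imwrite('pics/w6.png',np.hstack([A,B]))
E
```

```text
[0.46621933 0.23591695 0.23489172] [-1.79963217e+02 -1.58521399e-02 -2.11115377e+01]
314 134 273 204
```

View pics/w6.png

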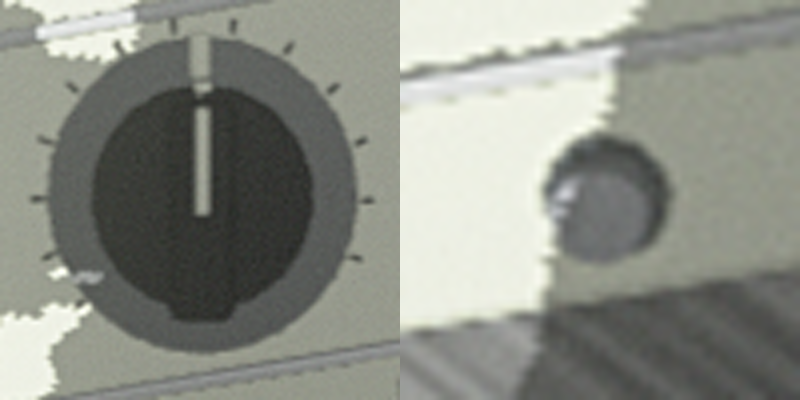

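The pointer line (203,110–215) and mark (201,38–80) coincide after release; the pin's top disc is centred at right-crop (602,216), so pixel about (273,206).

```bash
python3 - <<'E'
from h import *
d=dict(np.load('w5.npz'));s=get_state();p=onplane(d,(272.9,205.7),.05)[0]
print(p,(R.from_euler('xyz',s['eef_rot'],degrees=True).inv().apply(p-s['tcp_pos'])).round(4),d['T'][:3,3])
E
```

```text
[0.45819067 0.28749782 0.05      ] [-0.0261 -0.0451  0.1849] [0.5340718  0.209352   0.37443999]
```

Request:
apply_moves --pt "0 -0.013 -0.0225 0 0 0 0" --pt "0 -0.013 -0.0225 0 0 0 0" --pt "0 0 0 0.015 0 0 -0.0764" --pt "0 0 0 0.018 0 0 -0.0764" --pt "0 0 0 0.018 0 0 -0.0764" --pt "0 0 0 0.018 0 0 -0.0764" --pt "0 0 0 0.018 0 0 -0.0764" --pt "0 0 0 0.018 0 0 -0.0764" --pt "0 0 0 0.018 0 0 -0.0764" --pt "0 0 0 0.018 0 0 -0.0764" --pt "0 0 0 0.016 0 0 0" --pt "0 0 0 0 0 0 0" --pt "0 0 0 0 0 0 0"

```text
time_s: 7.4
tcp_pos: [0.4586, 0.2863, 0.0765]
eef_rot: [179.9, 0.2, 33.7]
contact_force: [-0.6, 0.4, 1.3]
gripper_width: 0.0006
gripper_force: 0.0
```

Request:
apply_moves --pt "0 0 0 0.003 0 0 0" --pt "0 0 0 0.003 0 0 0" --pt "0 0 0 0.003 0 0 0" --pt "0 0 0 0.002 0 0 0" --pt "0 0 0 0.002 0 0 0" --pt "0 0 0 0 0 0 0" --pt "0 0 0 0 0 0 0"

```text
time_s: 7.98
tcp_pos: [0.4588, 0.2875, 0.0649]
eef_rot: [-180.0, -0.1, 33.8]
contact_force: [1.5, 0.9, 1.4]
gripper_width: 0.0003
gripper_force: 0.9
```

Request:
apply_moves --pt "0 0 0 0.002 0 0 0" --pt "0 0 0 0.002 0 0 0" --pt "0 0 0 0.002 0 0 0" --pt "0 0 0 0 0 0 0" --pt "0 0 0 0 0 0 0" --pt "0 0 0 0 0 0 0"

```text
time_s: 8.48
tcp_pos: [0.4589, 0.2875, 0.0593]
eef_rot: [-180.0, -0.1, 33.9]
contact_force: [-1.6, -1.0, 11.2]
gripper_width: 0.0009
gripper_force: 5.6
```

Request:
apply_moves --pt "0 0 0 0.001 0 0 0" --pt "0 0 0 0 0 0 0" --pt "0 0 0 0 0 0 0" --pt "0 0 0 0 0 0 0"

```text
time_s: 8.82
tcp_pos: [0.4589, 0.2875, 0.0592]
eef_rot: [180.0, -0.1, 33.9]
contact_force: [-5.6, -2.0, 21.2]
gripper_width: 0.0006
gripper_force: 10.7
```

Request:
apply_moves --pt "0 0 0 -0.015 0 0 0" --pt "0 0 0 -0.03 0 0 0" --pt "0.6 0 0 -0.035 0 0 0" --pt "0.6 0 0 -0.035 0 0 0" --pt "0.6 0 0 -0.035 0 0 0" --pt "0.6 0 0 -0.025 0 0 0.0716" --pt "0.6 0 0 0 0 0 0.0716" --pt "0.6 0 0 0 0 0 0.0716" --pt "0.6 0 0 0 0 0 0.0716" --pt "0.6 0 0 0 0 0 0.0716" --pt "0.6 0 0 0 0 0 0.0716" --pt "0.6 0 0 0 0 0 0.0716" --pt "0.6 0 0 0 0 0 0" --pt "0.6 0 0 0 0 0 0"

```text
time_s: 9.98
tcp_pos: [0.4581, 0.2868, 0.2318]
eef_rot: [179.9, 0.1, -11.1]
contact_force: [-0.6, 0.2, 0.9]
gripper_width: 0.0526
gripper_force: 0.0
```

```bash
python3 - <<'E'
from h import *
d=snap('wrist','w7.png');s=get_state();print(s['tcp_pos'],s['eef_rot'])
g=cv2.cvtColor(d['frame'],cv2.COLOR_RGB2GRAY)
v,u=np.mgrid[0:400,0:640];uv=np.c_[u.ravel(),v.ravel()];P=depthpts(d,uv)
Q=P[(P[:,2]>.115)&(P[:,2]<.13)&(g.ravel()<70)&(np.hypot(P[:,0]-.54,P[:,1]-.366)<.06)]
r=cv2.minAreaRect((Q[:,:2]*1000).astype(np.float32));print('fin',r)
p=np.r_[np.array(r[0])/1000,.115]
print(R.from_euler('xyz',s['eef_rot'],degrees=True).inv().apply(p-s['tcp_pos']).round(4))
a,b=proj(d,[[.4587,.2875,.04]])[0].astype(int);q=P.reshape(400,640,3)[b-6:b+7:3,a-6:a+7:3,2];print(a,b,q.round(3))
E
```

```text
[0.45820307 0.2869106  0.23197429] [ 1.79950969e+02  4.40197241e-02 -1.10616202e+01]
fin ((543.8372802734375, 366.0055236816406), (13.652854919433594, 53.151611328125), 78.22682189941406)
[ 0.069  -0.0942  0.1168]
313 180 [[0.04  0.041 0.039 0.042 0.041]
 [0.04  0.041 0.041 0.041 0.041]
 [0.04  0.041 0.041 0.041 0.04 ]
 [0.041 0.041 0.039 0.041 0.041]
 [0.041 0.039 0.041 0.039 0.04 ]]
```

View pics/w7.png

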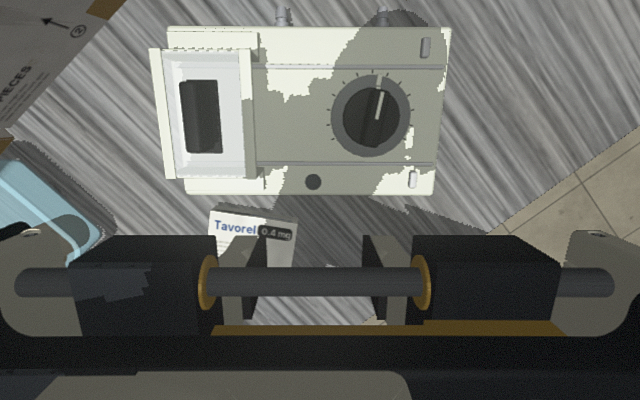

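The pin at (313,182) is flush by depth too, the pointer is at the mark (380,85), and the fin is at (201,116). Going to the fin.

Request:
apply_moves --pt "0.6 0.023 -0.031 0 0 0 0" --pt "0.6 0.023 -0.031 0 0 0 0" --pt "0.6 0.023 -0.032 0 0 0 0" --pt "0.6 0 0 0.03 0 0 0.005" --pt "0.6 0 0 0.035 0 0 0" --pt "0.6 0 0 0.03 0 0 0" --pt "0.6 0 0 0.02 0 0 0" --pt "0.6 0 0 0 0 0 0" --pt "0.6 0 0 0 0 0 0" --pt "0 0 0 0 0 0 0" --pt "0 0 0 0 0 0 0" --pt "0 0 0 0 0 0 0" --pt "0 0 0 0 0 0 0" --pt "0 0 0 0 0 0 0" --pt "0 0 0 0 0 0 0" --pt "0 0 0 0 0 0 0" --pt "0 0 0 0 0 0 0" --pt "0 0 0 0 0 0 0" --newtons 15

```text
time_s: 11.53
tcp_pos: [0.5447, 0.366, 0.118]
eef_rot: [-180.0, -0.0, -11.7]
contact_force: [-0.2, -1.0, 4.0]
gripper_width: 0.0143
gripper_force: 15.0
```

Request:
apply_moves --pt "0 0 0.004 0 0 0 0" --pt "0 0 0.01 0 0 0 0" --pt "0 0 0.01 0 0 0 0" --pt "0 0 0.01 0 0 0 0" --pt "0 0 0.01 0 0 0 0" --pt "0 0 0 0 0 0 0" --pt "0 0 0 0 0 0 0"

```text
time_s: 12.12
tcp_pos: [0.5358, 0.3213, 0.118]
eef_rot: [180.0, -0.0, -11.8]
contact_force: [-0.2, -1.3, 6.6]
gripper_width: 0.0141
gripper_force: 15.0
```

Request:
apply_moves --pt "0 0 0.006 -0.001 0 0 0" --pt "0 0 0.01 0 0 0 0" --pt "0 0 0.01 0 0 0 0" --pt "0 0 0.01 0 0 0 0" --pt "0 0 0.01 0 0 0 0" --pt "0 0 0.01 0 0 0 0" --pt "0 0 0.01 0 0 0 0" --pt "0 0 0.01 0 0 0 0" --pt "0 0 0.01 0 0 0 0" --pt "0 0 0.008 0 0 0 0" --pt "0 0 0 0 0 0 0" --pt "0 0 0 0 0 0 0"

```text
time_s: 13.12
tcp_pos: [0.517, 0.229, 0.1181]
eef_rot: [179.9, -0.0, -11.8]
contact_force: [8.4, -2.5, -5.3]
gripper_width: 0.014
gripper_force: 15.0
```

Request:
apply_moves --pt "0 0.001 0.003 0 0 0 0" --pt "0 0 0.003 0 0 0 0" --pt "0 0 0.003 0 0 0 0" --pt "0 0 0.002 0 0 0 0" --pt "0 0 0 0 0 0 0" --pt "0 0 0 0 0 0 0"

```text
time_s: 13.62
tcp_pos: [0.5151, 0.2189, 0.1181]
eef_rot: [179.9, 0.0, -11.7]
contact_force: [5.6, -1.1, -5.6]
gripper_width: 0.0139
gripper_force: 15.0
```

Request:
apply_moves --pt "0 0.0005 0.002 0 0 0 0" --pt "0 0 0.002 0 0 0 0" --pt "0 0 0 0 0 0 0" --pt "0 0 0 0 0 0 0"

```text
time_s: 13.95
tcp_pos: [0.5149, 0.2172, 0.1181]
eef_rot: [-179.8, 0.0, -11.7]
contact_force: [2.0, 9.3, -8.9]
gripper_width: 0.014
gripper_force: 15.0
```

End stop felt (9 N). Release and retreat.

Request:
apply_moves --pt "0.5 0 -0.0015 0 0 0 0" --pt "0.5 0 0 0 0 0 0" --pt "0.5 0 0 0 0 0 0" --pt "0.5 0 0 0 0 0 0" --pt "0.5 0 0 0 0 0 0" --pt "0.5 0 0 -0.02 0 0 0" --pt "0.5 0 0 -0.03 0 0 0" --pt "0.5 0 0 -0.03 0 0 0" --pt "0.5 -0.03 0 -0.03 0 0 0" --pt "0.5 -0.03 0 -0.01 0 0 0" --pt "0.5 0 0 0 0 0 0" --pt "0.5 0 0 0 0 0 0" --pt "0.5 0 0 0 0 0 0"

```text
time_s: 15.03
tcp_pos: [0.4569, 0.2291, 0.238]
eef_rot: [-180.0, -0.0, -11.7]
contact_force: [-0.9, -0.5, -0.1]
gripper_width: 0.044
gripper_force: 0.0
```

```bash
python3 - <<'E'
from h import *
d=snap('wrist');s=get_state();print(s['tcp_pos'],s['eef_rot'])
g=cv2.cvtColor(d['frame'],cv2.COLOR_RGB2GRAY)
v,u=np.mgrid[0:400,0:640];uv=np.c_[u.ravel(),v.ravel()];P=depthpts(d,uv)
Q=P[(P[:,2]>.115)&(P[:,2]<.13)&(g.ravel()<70)&(np.hypot(P[:,0]-.513,P[:,1]-.217)<.06)]
r=cv2.minAreaRect((Q[:,:2]*1000).astype(np.float32));print('fin',r)
print('travel from parked',np.hypot(543.8-r[0][0],366-r[0][1]))
x,y=proj(d,[[.513,.217,.08]])[0].astype(int)
cv2.imwrite('pics/w8.png',cv2.resize(d['frame'][max(y-100,0):y+100,x-130:x+130,::-1],None,fx=3,fy=3,interpolation=2)[:600,:800])
E
```

```text
[0.45708459 0.22898893 0.23756627] [ 1.79963162e+02  2.43619342e-02 -1.17340186e+01]
fin ((514.180908203125, 217.94126892089844), (15.569713592529297, 51.60850143432617), 78.1489486694336)
travel from parked 150.9923125447962
```

View pics/w8.png

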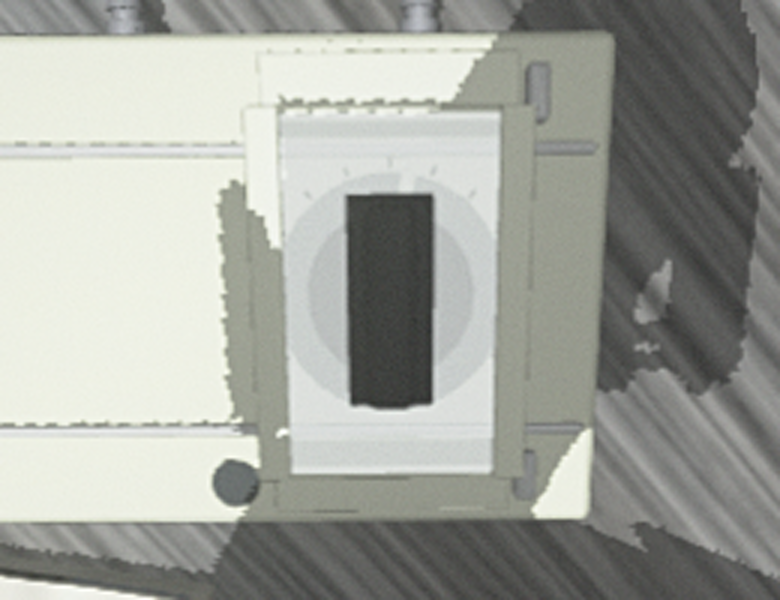

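The guard is centred over the knob (fin at (390,300), same position as the knob axis within 1 mm), touching its stops at (540,90) and (525,475); the pin at (235,483) is flush. Handing in.

```bash
python3 -c "
from plant import close_job
print(close_job())"
```

```text
the job is handed in; nothing more can be done
None
```

The job is handed in: the pointer is at the set mark (about 1° off), the stop pin is flush, and the guard is home against its end stop. The arm is clear and took about 15 s of the 56 s; the judge returned no verdict.

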